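# Cup on the warmer, hold the boost dial

### The arm

A 7-joint arm with a two-finger parallel gripper is mounted at the origin on the work surface. World frame = base frame: x ahead of the robot, y to its left, z up, the work surface at z = 0. Lengths are in m, angles in rad, forces in N, time in s.
With the tool pointing down it reaches from about 0.4 to 0.875 m from the base axis. Payload 6.5 kg.
Tool frame: the origin (TCP) lies at the very end of the fingers, on their centre line; the grasp point (between the pads) lies 19 mm behind it; z points along the fingers, y is the line along which they close (so a half turn about z gives the same grasp; the last joint's range is limited). The gripper opens to 85 mm and grips with 20 to 120 N. Pads are 22 mm wide; open, the fingers measure 114 mm over their backs; the gripper's body (76 mm by 85 mm) begins 54 mm behind the grasp point. The pads swing forward as they close: fully open they stand 13 mm farther back than shut.
Start: joints at [1.077, 0.536, -0.004, 1.538, 0.003, 1.067, -0.071], TCP at [0.27, -0.591, 0.231] pointing down, gripper open.
Joint ranges: [-2.7, 2.7], [-0.37, 2.16], [-1.27, 1.26], [0.24, 2.4], [-1.31, 4.45], [0.19, 1.91], [-2.76, 2.76]. Speed limits (rad/s): [2.39, 2.39, 3.14, 3.14, 3.14, 3.14, 3.14].

### API

Orientations are given as a unit quaternion [w, x, y, z].
In Python, from plant import robot, viewer, finder gives the robot as it stands.
- The arm moves only by the shell command python3 -m pendant 'ROWS'. ROWS is JSON, a list that holds one entry, the list of rows, each a list of 7 numbers: the closure in counts, from 0 (fully open) to 255 (shut), then the shift along the world's x, y, z in mm, then the turn, a rotation vector about the world's x, y, z in degrees. In form: [[[claw, tx, ty, tz, wx, wy, wz], ...]]. A call has 1 to 12 rows; each row is the pose to reach, as a shift and turn from the pose commanded when the call began; what a row does not reach only later rows make up. A row lasts 1/8 s, in which the tool goes at most 62.5 mm and 10.7 degrees, less where a joint would pass 70% of its speed; a pose out of reach is approached as far as the arm can. A call with a gripper value outside its range is refused whole. The fingers move at their own pace and stop on an object; the grip force is fixed at half the most. Time passes only in rows, so rows that repeat a pose let the fingers close. It gives the time, the measured TCP pose, the force, the opening and the grip force at its end, in the units of the state.
- robot.get_state(): the state, without advancing time (a new reading comes with each control period).
- viewer.grab_frame(name): name is "side" or "top"; returns a dict with "img" (400x640x3 uint8, red, green, blue), "fx", "fy", "cx", "cy" (pixels), "k1" (the pictures are not rectified: a ray, as slopes to the right and down, at radius r is drawn at 1 + k1 r^2 times it, then the intrinsics apply), "extrinsics" (4x4, takes a point from camera to world coordinates). Camera axes: x right, y down, z forward; pixel columns grow to the right and rows downward; lengths in m; the calibration is good to about 2 mm. A picture is of the moment at which its call begins. There is no depth.
- robot.finish_job(): hands the job in; it is judged then, once.
Trained networks look in the newest picture that a camera, given by its name, has taken for a name from the list of things; names that differ only in an ending like _2 or _b are one class to them, and where a whole thing is asked for, a point or a joint stands for the part that bears it (a point fixed in the world has none). Each returns a list of dicts, best first, with "confidence" (0 to 1); they miss things now and then, are a little off and sometimes report something else, mostly with a low value. They report only what shows in the picture. A call takes as long as a camera call. They do not tell look-alikes from the thing itself.
- finder.regions_of(label, camera): "pixels" (400x640 bool, what is visible of it) and "location" ([column, row] in pixels, amid what is visible of it).
The state is a dict: "clock": time; "joints": joint angles; "qvel": joint speeds; "tau": joint torques, N m; "tool_pos": TCP position; "ee_rot": TCP orientation; "ft_force": force on the tool from outside, world axes, zero at the start; "torque": the same for the moment, N m; "grip_width": opening from 0.0 (shut) to 1.0 (fully open); "finger_force": force on a finger pad.
Only numpy, scipy, OpenCV 4.12 (cv2) and the standard library are available. Lean on these libraries where they do the work, as an engineer would, in place of code of your own. Each camera call takes 0.05 s, during which the arm holds its last target. There are 200 camera calls.

### The job

Lift the thin porcelain cup off the green trivet with a gentle grip (no more than about 30 N), set it down softly and upright in the middle of the warmer's round steel plate and let go of it. Then turn the warmer's spring-return dial clockwise, past its one-dot and two-dot clicks, until the pointer is at the three red dots, and hold it there against its spring for at least three seconds: finish while still holding it at the three dots, because it springs back if you let go. Leave the teapot, the saucers and the jar where they stand.

Things in the scene. Friction and masses are not known exactly. Their poses are not given: they have to be found in the camera images.
- cup: handle-less white porcelain tea cup standing upright on the trivet, open at the top, 52 mm high, outside diameter 38 mm at the foot, 58 mm at 26 mm height, 60 mm at the rim, wall 3.5 mm, about 0.11 kg. Origin: centre of its underside; z up.
- trivet: round green silicone trivet, 120 mm across, 8 mm thick, fixed to the work surface; the cup starts on it, up to 12 mm off its centre. Origin: centre of its underside.
- warmer: white electric cup warmer, a fixed flat box 150 mm (its x) by 270 mm (its y) by 45 mm high, steel plate on its +y half, black dial with four marks on its -y half. Origin: centre of its underside; -x is the side of the dial's marks, z up. Turned up to 0.3 rad either way. The warmer and the trivet may change sides.
- plate (a point): centre of the top face of the warmer's round steel plate, 100 mm across, flat, without a rim, 4 mm above the warmer's top (49 mm above the work surface); 75 mm from the warmer's centre along its +y. Axes as the warmer's.
- dial_grip (a point): point on the dial's vertical axis, at grip height 72 mm above the work surface, 80 mm from the warmer's centre along its -y. Grip: an upright bar 12 mm thick, 52 mm long (34 mm from the axis at the pointer end, 18 mm at the other), from 49 to 81 mm above the work surface, over a 44 mm round skirt. Turns with the dial: its x axis points along the bar to the pointer end (orange line), z up.
- dial (a joint): turn of the dial in rad, 0 at rest (black bar mark), growing clockwise from above; detents 0.4 (one dot), 0.8 (two), 1.2 (three red dots); stop 1.5. Pointer heading is the warmer's -x direction turned counter-clockwise by 0.6 at 0, clockwise by 0.6 at 1.2. Spring return 0.12 N m at 0, 0.19 at 1.2; each click adds up to 0.07 N m; no detent keeps the dial, it springs back to 0.
- teapot: white teapot with cobalt pattern and lid, 120 mm wide, 190 mm over spout (+y) and handle (-y), 119 mm high, 0.55 kg, loose bystander. Origin: centre of its underside.
- saucers: stack of four steel saucers, 112 mm across, 28 mm high, loose bystander. Origin: centre of its underside.
- jar: green glass jar with a steel twist cap, 72 mm across, 110 mm high, loose bystander. Origin: centre of its underside.
There are look-alikes about, which are no part of the job. Of the things that look like the cup, the largest one is meant.

How it is judged:
On the way, in this order (a step that is already met when the one before it is completed fails the run):
1. the cup stands upright in the middle of the plate, let go, with the dial still at rest (horizontal distance between cup and plate below 0.02 m and z of cup in the frame of plate between -0.006 and 0.006 m and angle between cup's own z axis and vertical below 0.12 rad and contact force between the fingers and cup below 0.1 N and value of joint dial below 0.2 rad), for 0.2 s.
2. the dial is held by the fingers at the three dots for three seconds, the cup still on the plate (value of joint dial between 1.06 and 1.34 rad and contact force between the fingers and warmer above 0.5 N and horizontal distance between cup and plate below 0.02 m and z of cup in the frame of plate between -0.006 and 0.006 m and angle between cup's own z axis and vertical below 0.12 rad and contact force between the fingers and cup below 0.1 N), for 3 s.
At the end, for the whole second after the job is handed in: the cup stands upright on the plate within 20 mm of its middle, not touched by the fingers, and the fingers still hold the dial at the three dots (1.2 rad, within 0.14) (all of step 2); the arm keeps its last pose, push and grip.
It fails at once if the cup is squeezed hard (more than 40 N on each side) (contact force between the fingers and cup above 80 N).
It fails at once if the cup is set down hard or knocked (more than 40 N on the warmer) (contact force between cup and warmer above 40 N).
It fails at once if the cup is tipped (angle between cup's own z axis and vertical above 0.6 rad).
It fails at once if the teapot, the saucers or the jar was moved more than 30 mm (distance of any of teapot, saucers, jar from where it was at the start of the episode above 0.03 m).
It also fails if it takes over 70 s, if anything falls off the work surface, if the arm or the gripper's body presses on something with over 40 N, if the wrist force passes 120 N, or if a joint passes its speed limit or range.

## Working session

There is one attempt and no reset: what is moved stays moved. The work goes in short steps, Python scripts to look and compute and a shell command to move; the robot and the scene stay as the last step left them, time stands still between calls to the robot, and variables do not carry over. Pictures are saved under pics/ and viewed, at most 10 in all, crops included, and the job is handed in when it is done.

```bash
ls; mkdir -p pics
python3 - <<'E'
from plant import robot, viewer, finder
import cv2
print(robot.get_state())
for n in ("top","side"):
    f=viewer.grab_frame(n); cv2.imwrite(f"pics/{n}0.png",f["img"][:,:,::-1])
    print(n,{k:f[k] for k in("fx","fy","cx","cy","k1")}); print(f["extrinsics"])
    for l in ("cup","trivet","warmer","plate","dial_grip","dial","teapot","saucers","jar"):
        print(l,[(round(r["confidence"],2),[int(v) for v in r["location"]],int(r["pixels"].sum())) for r in finder.regions_of(l,n)])
E
```

```text
pics
{'clock': 0.0, 'joints': array([ 1.07680542,  0.53717261, -0.00442239,  1.53888001,  0.00255488,
        1.06729253, -0.07117993]), 'qvel': array([ 3.32889837e-04, -8.85365257e-05,  1.09799440e-03,  2.34447067e-03,
        1.86948320e-04,  1.50827166e-04,  2.10264399e-03]), 'tau': array([ 2.86274380e-04, -5.83422697e+01,  1.04846578e+00, -2.59105039e+01,
        1.22998212e-02,  9.58563964e-03, -1.87433830e-05]), 'tool_pos': array([ 0.26938221, -0.59085255,  0.23040637]), 'ee_rot': array([-8.41972547e-04,  9.77205105e-01,  2.12295595e-01, -2.32539126e-04]), 'ft_force': array([0.12899822, 0.12629   , 0.24345547]), 'torque': array([ 0.01045957, -0.01005948, -0.00675351]), 'finger_force': 0.0, 'grip_width': 1.001223015480846}
top {'fx': 491.7625297854338, 'fy': 491.7625297854338, 'cx': 323.754950721359, 'cy': 195.64011286482472, 'k1': -0.10369450168557687}
[[ 0.01939694 -0.99723256  0.07177038  0.53047031]
 [-0.99963916 -0.02067774 -0.01714592  0.01345379]
 [ 0.01858252 -0.07141191 -0.9972738   1.2682576 ]
 [ 0.          0.          0.          1.        ]]
cup [(0.8, [212, 253], 2
[... 411 characters left out ...]
 419.1020443951421, 'fy': 419.1020443951421, 'cx': 326.6286778687027, 'cy': 200.04078295907073, 'k1': 0.03627535556879329}
[[-0.81477748 -0.41416291  0.40571756  0.28984443]
 [-0.57965659  0.56785029 -0.58441791  0.50394995]
 [ 0.01165739 -0.71134741 -0.70274389  0.66078646]
 [ 0.          0.          0.          1.        ]]
cup [(0.95, [301, 240], 445), (0.9, [342, 286], 1134), (0.9, [315, 355], 715)]
trivet [(0.86, [346, 306], 1815)]
warmer [(0.84, [425, 197], 7443)]
plate [(0.85, [425, 196], 7197)]
dial_grip [(0.29, [346, 146], 1222)]
dial [(0.92, [455, 171], 459), (0.64, [344, 143], 1259)]
teapot [(0.83, [283, 170], 2286)]
saucers [(0.79, [345, 145], 1295)]
jar [(0.9, [197, 239], 2368)]
```

```bash
python3 -c "
import cv2
a=cv2.imread('pics/top0.png')[90:320,180:480]; cv2.imwrite('pics/top0c.png',cv2.resize(a,None,fx=2.6,fy=2.6,interpolation=2))
a=cv2.imread('pics/side0.png')[90:390,150:550]; cv2.imwrite('pics/side0c.png',cv2.resize(a,None,fx=2,fy=2,interpolation=2))"
```

```text
(no output)
```

View pics/top0c.png

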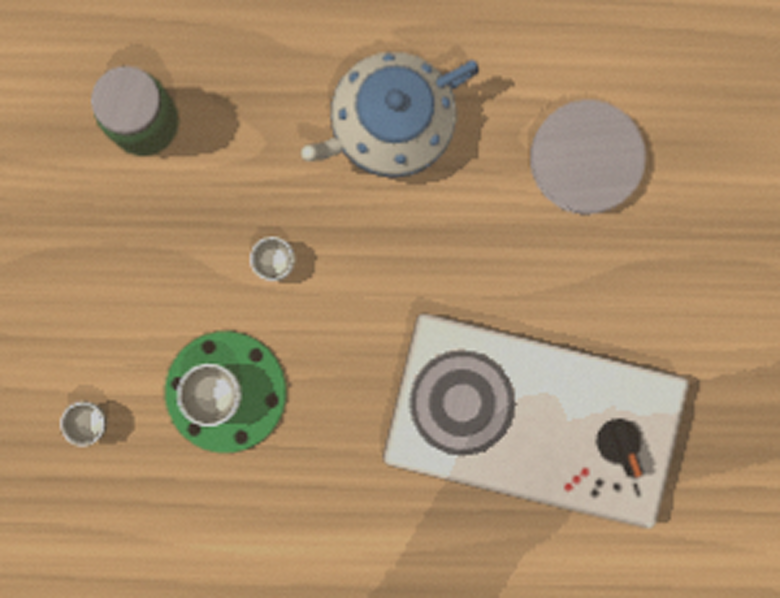

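View pics/side0c.png

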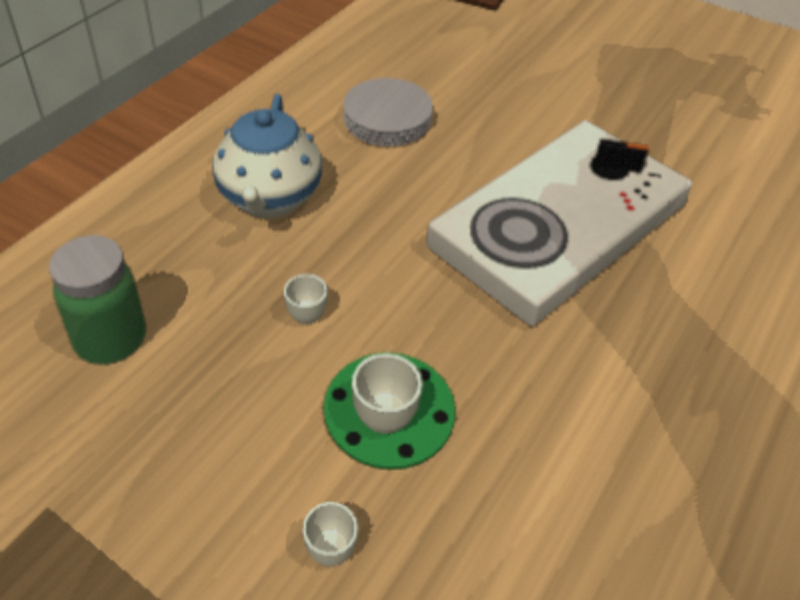

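The top view shows three cup look-alikes at (212,253), (284,187) and (261,241). The one on the green trivet, (261,241) top and (342,286) side, is clearly the largest in the enlarged crop, so it is the one meant. The warmer's plate is at about (358,245) and the dial at (418,260), with its orange pointer at the black bar.

```bash
cat > h.py <<'E'
import numpy as np, cv2
from plant import robot, viewer, finder
def ray(f,uv):
    d=np.array([(uv[0]-f["cx"])/f["fx"],(uv[1]-f["cy"])/f["fy"]]); s=d.copy()
    for _ in range(20): s=d/(1+f["k1"]*(s@s))
    E=np.array(f["extrinsics"]); return E[:3,3],E[:3,:3]@np.r_[s,1]
def at(f,uv,z):
    o,d=ray(f,uv); return (o+d*(z-o[2])/d[2])
def proj(f,p):
    E=np.array(f["extrinsics"]); c=E[:3,:3].T@(np.asarray(p)-E[:3,3]); s=c[:2]/c[2]; s=s*(1+f["k1"]*(s@s))
    return np.array([f["cx"]+f["fx"]*s[0],f["cy"]+f["fy"]*s[1]])
E
python3 - <<'E'
from h import *
t=viewer.grab_frame("top"); 
T=lambda x,y:(x/2.6+180-.3,y/2.6+90-.3)
S=lambda x,y:(x/2+150-.25,y/2+90-.25)
pr=lambda n,p:print(n,np.round(p*1000,1))
cs=[at(t,T(*c),.045) for c in((420,315),(690,378),(652,525),(386,463))]
for c in cs: pr("corner",c)
ctr=np.mean(cs,0); pr("ctr",ctr)
pr("plateT",at(t,T(463,402),.049)); pr("cupT",at(t,T(209,395),.06)); pr("triv",at(t,T(226,391),.008))
yv=(cs[0]+cs[3]-cs[1]-cs[2]); yaw=np.arctan2(-yv[0],yv[1]); xv=cs[0]+cs[1]-cs[2]-cs[3]
print("yaw",yaw,np.arctan2(xv[1],xv[0]))
def blob(f,r):
    m=r["pixels"].astype(np.uint8); c,_=cv2.findContours(m,0,1); c=max(c,key=cv2.contourArea); return m,c
m,c=blob(t,max(finder.regions_of("warmer","top"),key=lambda r:r["pixels"].sum())); print(cv2.minAreaRect(c))
s=viewer.grab_frame("side")
pr("cupS",at(s,S(388,385),.06)); pr("plateS",at(s,S(519,232),.049))
for cc in((431,232),(586,122),(690,185),(533,308)): pr("cornerS",at(s,S(*cc),.045))
for l,n,f in (("teapot","top",t),("cup","top",t),("cup","side",s)):
    for r in finder.regions_of(l,n):
        m,c=blob(f,r); x,y,w,h=cv2.boundingRect(c); print(l,n,(x,y,w,h))
        if l=="cup" and n=="top": pr("",at(f,(x+w/2-.5,y+h/2-.5),.06))
        if l=="cup" and n=="side":
            pr("rim",at(f,(x+w/2-.5,y+.38*w),.06))
E
```

```text
corner [581.4 -51.9  45. ]
corner [ 525.6 -313.9   45. ]
corner [ 384.3 -278.1   45. ]
corner [439.8 -22.   45. ]
ctr [ 482.8 -166.5   45. ]
plateT [499.2 -94.1  49. ]
cupT [501.4 146.3  60. ]
triv [504.4 135.5   8. ]
yaw -0.21166674329981777 -0.22814085898788528
((385.4705810546875, 251.61764526367188), (107.44328308105469, 60.148841857910156), 14.03624439239502)
cupS [497.8 149.3  60. ]
plateS [496.3 -91.2  49. ]
cornerS [571.2 -41.5  45. ]
cornerS [ 519.  -306.7   45. ]
cornerS [ 380.4 -269.9   45. ]
cornerS [439.9 -12.2  45. ]
teapot top (296, 110, 67, 49)
cup top (203, 245, 18, 17)
 [470.9 264.9  60. ]
cup top (248, 230, 24, 24)
 [501.6 147.8  60. ]
cup top (275, 181, 18, 17)
 [631.8  92.2  60. ]
cup side (292, 228, 21, 24)
rim [618.4 109.6  60. ]
cup side (326, 267, 34, 40)
rim [502.2 146.6  60. ]
```

```bash
python3 -m pendant '[[[0,10,40,0,0,0,0],[0,30,95,0,0,0,0],[0,48,153,0,0,0,0],[0,66,211,0,0,0,0],[0,84,269,0,0,0,0],[0,102,327,0,0,0,0],[0,120,385,0,0,0,0],[0,138,443,0,0,0,0],[0,156,501,0,0,0,0],[0,174,559,0,0,0,0],[0,192,617,0,0,0,0],[0,206,660,0,0,0,0]]]' && python3 -m pendant '[[[0,15,48,-20,0,0,0],[0,24,78,-50,0,0,0],[0,24,78,-90,0,0,0],[0,24,78,-110,0,0,0],[0,24,78,-110,0,0,0]]]'
python3 - <<'E'
from h import *
for n in("top","side"):
    f=viewer.grab_frame(n); cv2.imwrite(f"pics/{n}1.png",f["img"][:,:,::-1])
s=cv2.imread('pics/side1.png'); t=cv2.imread('pics/top1.png')
g=lambda a,x,y:cv2.resize(a[y:y+150,x:x+200],None,fx=2,fy=2,interpolation=2)
cv2.imwrite('pics/c1.png',np.hstack([g(s,240,200),g(t,160,170)]))
st=robot.get_state(); print(st["tool_pos"],st["ee_rot"],st["joints"],proj(f,st["tool_pos"]))
E
```

```text
clock: 2.8
tool_pos: [0.4762, 0.0714, 0.2317]
ee_rot: [-0.0, 0.977, 0.213, 0.001]
ft_force: [0.6, -0.3, 0.2]
grip_width: 0.998
finger_force: 0.0
clock: 3.42
tool_pos: [0.4986, 0.1463, 0.1201]
ee_rot: [0.0, 0.977, 0.212, -0.002]
ft_force: [0.1, -0.1, -0.4]
grip_width: 1.003
finger_force: 0.0
[0.50020484 0.14673095 0.12202484] [-6.00696036e-05  9.77225755e-01  2.12201793e-01  4.67960095e-04] [-0.08194851  0.50186393 -0.36659826  1.94596423  0.25922855  0.73814762
 -1.74332982] [344.95052552 258.19580979]
```

View pics/c1.png

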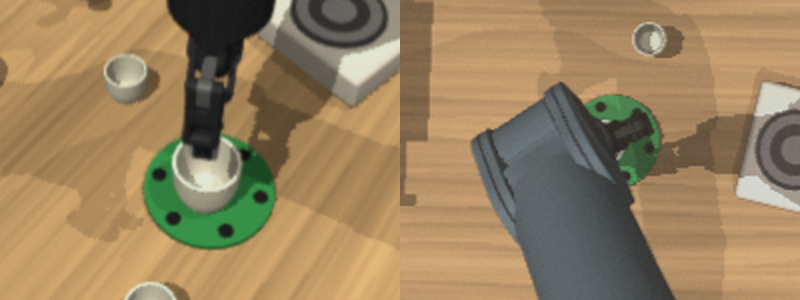

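The gripper stands centred above the large cup on the trivet: side pixel (343,275), finger at column 342, within 1–2 mm laterally. I descend next.

```bash
python3 -m pendant '[[[0,0,1,-25,0,0,0],[0,0,1,-50,0,0,0],[0,0,1,-70,0,0,0],[0,0,1,-85,0,0,0],[0,0,1,-94,0,0,0],[0,0,1,-94,0,0,0]]]' && python3 -m pendant '[[[40,0,0,0,0,0,0],[50,0,0,0,0,0,0],[55,0,0,0,0,0,0],[58,0,0,0,0,0,0],[60,0,0,0,0,0,0],[60,0,0,0,0,0,0]]]'
```

```text
clock: 4.28
tool_pos: [0.4997, 0.1476, 0.0273]
ee_rot: [0.0, 0.977, 0.212, -0.0]
ft_force: [-0.2, -0.4, -0.4]
grip_width: 1.001
finger_force: 0.0
clock: 5.03
tool_pos: [0.4997, 0.1476, 0.0273]
ee_rot: [-0.0, 0.977, 0.212, -0.0]
ft_force: [-0.2, -0.1, -0.7]
grip_width: 0.766
finger_force: 0.0
```

Opening is 65 mm at 60 counts; contact expected near 59 mm, about 77 counts. I close slowly.

```bash
python3 -m pendant '[[[65,0,0,0,0,0,0],[68,0,0,0,0,0,0],[70,0,0,0,0,0,0],[72,0,0,0,0,0,0],[72,0,0,0,0,0,0]]]'; python3 -m pendant '[[[74,0,0,0,0,0,0],[75,0,0,0,0,0,0],[75,0,0,0,0,0,0]]]';python3 -m pendant '[[[76,0,0,0,0,0,0],[77,0,0,0,0,0,0],[77,0,0,0,0,0,0]]]'
```

```text
clock: 5.65
tool_pos: [0.4998, 0.1474, 0.0273]
ee_rot: [0.0, 0.977, 0.212, 0.0]
ft_force: [0.0, -1.1, 1.9]
grip_width: 0.719
finger_force: 0.7
clock: 6.02
tool_pos: [0.4999, 0.1474, 0.0274]
ee_rot: [0.0, 0.977, 0.212, 0.0]
ft_force: [1.1, -2.5, 3.6]
grip_width: 0.707
finger_force: 4.4
clock: 6.4
tool_pos: [0.5, 0.1474, 0.0275]
ee_rot: [0.0, 0.977, 0.212, 0.0]
ft_force: [0.1, -2.4, 5.4]
grip_width: 0.699
finger_force: 13.6
```

```bash
python3 -m pendant '[[[78,0,0,0,0,0,0],[78,0,0,5,0,0,0],[78,0,0,15,0,0,0],[78,0,0,35,0,0,0],[78,0,0,60,0,0,0],[78,0,0,75,0,0,0],[78,0,0,80,0,0,0],[78,0,0,80,0,0,0]]]' && python3 -m pendant '[[[78,0,-10,0,0,0,0],[78,0,-32,0,0,0,0],[78,0,-62,0,0,0,0],[78,-1,-95,0,0,0,0],[78,-1,-128,0,0,0,0],[78,-1,-160,0,0,0,0],[78,-2,-190,0,0,0,0],[78,-2,-215,0,0,0,0],[78,-2,-232,0,0,0,0],[78,-2,-240,0,0,0,0],[78,-2,-240,0,0,0,0],[78,-2,-240,0,0,0,0]]]'
python3 - <<'E'
from h import *
for n in("top","side"):
    f=viewer.grab_frame(n); cv2.imwrite(f"pics/{n}2.png",f["img"][:,:,::-1])
    for r in finder.regions_of("cup",n): print(n,r["confidence"],r["location"],cv2.boundingRect(r["pixels"].astype(np.uint8)))
s=cv2.imread('pics/side2.png'); t=cv2.imread('pics/top2.png')
g=lambda a,x,y:cv2.resize(a[y:y+150,x:x+200],None,fx=2,fy=2,interpolation=2)
cv2.imwrite('pics/c2.png',np.hstack([g(s,320,110),g(t,270,170)]))
st=robot.get_state(); print(st["tool_pos"],st["finger_force"])
E
```

```text
clock: 7.4
tool_pos: [0.4995, 0.1475, 0.1072]
ee_rot: [0.0, 0.977, 0.212, -0.0]
ft_force: [0.7, -0.0, -0.9]
grip_width: 0.696
finger_force: 19.8
clock: 8.9
tool_pos: [0.4977, -0.0913, 0.1073]
ee_rot: [-0.0, 0.977, 0.213, 0.0]
ft_force: [-0.3, -0.2, -1.2]
grip_width: 0.702
finger_force: 19.8
top 0.59 [214.5, 253.3] (203, 245, 18, 17)
top 0.56 [282.0, 187.1] (276, 181, 17, 17)
side 0.9 [314.6, 355.6] (301, 341, 28, 33)
side 0.81 [406.6, 181.8] (399, 163, 30, 34)
side 0.64 [300.4, 239.8] (292, 227, 21, 27)
side 0.31 [431.8, 198.6] (363, 151, 132, 102)
[ 0.49770688 -0.09172844  0.1073238 ] 19.80247798887831
```

View pics/c2.png

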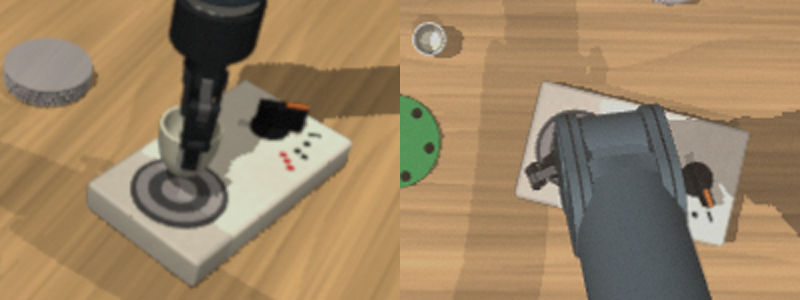

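The cup hangs upright in the grip over the plate: cup at side (414,180), plate centre at (410,207), clearance about 39 mm. I lower it gently.

```bash
python3 -m pendant '[[[78,0,0,-8,0,0,0],[78,0,0,-18,0,0,0],[78,0,0,-27,0,0,0],[78,0,0,-33,0,0,0],[78,0,0,-36,0,0,0],[78,0,0,-37,0,0,0],[78,0,0,-37,0,0,0]]]'; python3 -m pendant '[[[78,0,0,-0.5,0,0,0],[78,0,0,-1,0,0,0],[78,0,0,-1,0,0,0]]]';  python3 -m pendant '[[[78,0,0,-0.5,0,0,0],[78,0,0,-1,0,0,0],[78,0,0,-1,0,0,0]]]'
```

```text
clock: 9.98
tool_pos: [0.4978, -0.0924, 0.0704]
ee_rot: [0.0, 0.977, 0.212, 0.0]
ft_force: [0.5, -0.2, -0.9]
grip_width: 0.703
finger_force: 19.8
clock: 10.35
tool_pos: [0.4977, -0.0924, 0.0693]
ee_rot: [0.0, 0.977, 0.212, 0.0]
ft_force: [-1.6, 0.9, -0.5]
grip_width: 0.701
finger_force: 19.8
clock: 10.72
tool_pos: [0.4979, -0.0924, 0.0686]
ee_rot: [0.0, 0.977, 0.212, 0.0]
ft_force: [-1.0, 0.0, 4.4]
grip_width: 0.697
finger_force: 20.0
```

Touched down softly (about 5 N). I release it and rise.

```bash
python3 -m pendant '[[[75,0,0,0,0,0,0],[72,0,0,0,0,0,0],[68,0,0,0,0,0,0],[60,0,0,0,0,0,0],[40,0,0,0,0,0,0],[0,0,0,0,0,0,0],[0,0,0,0,0,0,0],[0,0,0,0,0,0,0],[0,0,0,0,0,0,0]]]' && python3 -m pendant '[[[0,0,0,10,0,0,0],[0,0,0,30,0,0,0],[0,0,0,60,0,0,0],[0,0,0,90,0,0,0],[0,-5,-20,100,0,0,0],[0,-12,-60,100,0,0,0],[0,-20,-100,100,0,0,-1],[0,-29,-135,100,0,0,-3],[0,-34,-150,100,0,0,-3],[0,-34,-152,95,0,0,-3],[0,-34,-152,90,0,0,-3],[0,-34,-152,90,0,0,-3]]]'
python3 - <<'E'
from h import *
for n in("top","side"):
    f=viewer.grab_frame(n); cv2.imwrite(f"pics/{n}3.png",f["img"][:,:,::-1])
    for r in finder.regions_of("cup",n): print(n,r["confidence"],r["location"],cv2.boundingRect(r["pixels"].astype(np.uint8)))
st=robot.get_state(); print(st["tool_pos"],st["ee_rot"],st["joints"])
print(proj(f,(.498,-.092,.101)),"plate centre",proj(f,(.498,-.092,.049)))
print("dial bar ends",proj(f,(.464-.034*.93,-.244-.034*.37,.081)),proj(f,(.464+.018*.93,-.244+.018*.37,.081)),"tool",proj(f,st["tool_pos"]))
s=cv2.imread('pics/side3.png'); t=cv2.imread('pics/top3.png')
g=lambda a,x,y:cv2.resize(a[y:y+150,x:x+200],None,fx=2,fy=2,interpolation=2)
cv2.imwrite('pics/c3.png',np.hstack([g(s,340,90),g(t,280,180)]))
E
```

```text
clock: 11.85
tool_pos: [0.4977, -0.0924, 0.0683]
ee_rot: [0.0, 0.977, 0.212, -0.0]
ft_force: [-0.6, -0.4, -0.2]
grip_width: 1.003
finger_force: 0.0
clock: 13.35
tool_pos: [0.4639, -0.2426, 0.1577]
ee_rot: [-0.001, 0.982, 0.188, -0.0]
ft_force: [0.0, 0.5, 0.0]
grip_width: 0.999
finger_force: 0.0
top 0.94 [361.0, 242.7] (346, 233, 26, 25)
top 0.6 [212.8, 250.6] (203, 245, 18, 17)
top 0.45 [385.6, 249.7] (328, 211, 116, 81)
side 0.86 [409.7, 195.4] (396, 178, 31, 34)
side 0.75 [301.3, 240.4] (292, 228, 21, 25)
side 0.64 [314.3, 358.5] (301, 342, 27, 31)
[ 0.46397195 -0.24384779  0.15837653] [-2.74512931e-05  9.82330426e-01  1.87154826e-01  6.77560421e-05] [ 0.64981601  0.44211056 -0.31625065  1.91826584  0.18476934  0.80905707
 -0.96029759]
[412.6609426  186.61768388] plate centre [408.70787056 205.18407414]
dial bar ends [473.79305839 163.7207111 ] [449.10648619 159.92869147] tool [466.44380777 131.84614971]
```

View pics/c3.png

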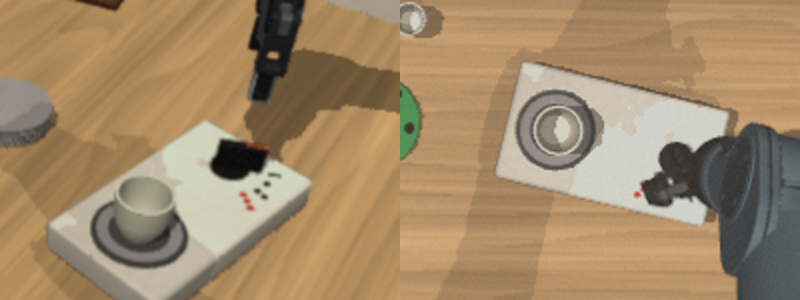

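The cup stands upright and centred on the plate: rim at side (412,187), and concentric in the top view. The dial bar runs (448,162)–(474,165) in the side view, within about 1–2 px of prediction. I descend on the dial.

```bash
python3 -m pendant '[[[0,0,0,-25,0,0,0],[0,0,0,-55,0,0,0],[0,0,0,-80,0,0,0],[0,0,0,-96,0,0,0],[0,0,0,-104,0,0,0],[0,0,0,-104,0,0,0]]]' && python3 -m pendant '[[[60,0,0,0,0,0,0],[120,0,0,0,0,0,0],[160,0,0,0,0,0,0],[190,0,0,0,0,0,0],[200,0,0,0,0,0,0],[205,0,0,0,0,0,0],[205,0,0,0,0,0,0],[205,0,0,0,0,0,0]]]' && python3 -m pendant '[[[209,0,0,0,0,0,0],[212,0,0,0,0,0,0],[214,0,0,0,0,0,0],[214,0,0,0,0,0,0]]]'
```

```text
clock: 14.3
tool_pos: [0.4638, -0.2444, 0.0543]
ee_rot: [-0.0, 0.982, 0.187, -0.0]
ft_force: [1.0, 0.4, 0.0]
grip_width: 0.999
finger_force: 0.0
clock: 15.3
tool_pos: [0.4636, -0.2444, 0.0543]
ee_rot: [-0.0, 0.982, 0.187, -0.0]
ft_force: [-0.7, -0.2, -0.5]
grip_width: 0.197
finger_force: 0.0
clock: 15.8
tool_pos: [0.4637, -0.2444, 0.0543]
ee_rot: [0.0, 0.982, 0.187, -0.0]
ft_force: [0.8, 0.0, -0.5]
grip_width: 0.159
finger_force: 0.0
```

```bash
python3 -m pendant '[[[216,0,0,0,0,0,0],[217,0,0,0,0,0,0],[217,0,0,0,0,0,0]]]' && python3 -m pendant '[[[219,0,0,0,0,0,0],[220,0,0,0,0,0,0],[220,0,0,0,0,0,0]]]'
```

```text
clock: 16.18
tool_pos: [0.4637, -0.2444, 0.0543]
ee_rot: [0.0, 0.982, 0.187, 0.0]
ft_force: [-0.1, 0.2, 0.2]
grip_width: 0.15
finger_force: 0.0
clock: 16.55
tool_pos: [0.4637, -0.2446, 0.0543]
ee_rot: [0.0, 0.982, 0.187, 0.0]
ft_force: [-0.2, -1.0, 0.5]
grip_width: 0.139
finger_force: 7.3
```

```bash
python3 -m pendant '[[[224,0,0,0,0,0,0],[230,0,0,0,0,0,0],[230,0,0,0,0,0,0]]]' && python3 -m pendant '[[[230,0,0,0,0,0,-2],[230,0,0,0,0,0,-5],[230,0,0,0,0,0,-9],[230,0,0,0,0,0,-13],[230,0,0,0,0,0,-18],[230,0,0,0,0,0,-23],[230,0,0,0,0,0,-23]]]'
```

```text
clock: 16.92
tool_pos: [0.4638, -0.2446, 0.0545]
ee_rot: [0.0, 0.982, 0.187, 0.0]
ft_force: [-1.1, -1.6, 4.1]
grip_width: 0.125
finger_force: 59.0
clock: 17.8
tool_pos: [0.4637, -0.2444, 0.0545]
ee_rot: [0.0, 1.0, -0.013, -0.0]
ft_force: [-1.6, -0.4, 5.0]
grip_width: 0.125
finger_force: 59.2
```

```bash
python3 -m pendant '[[[230,0,0,0,0,0,-4],[230,0,0,0,0,0,-9],[230,0,0,0,0,0,-14],[230,0,0,0,0,0,-19],[230,0,0,0,0,0,-24],[230,0,0,0,0,0,-29],[230,0,0,0,0,0,-34],[230,0,0,0,0,0,-39],[230,0,0,0,0,0,-43],[230,0,0,0,0,0,-46],[230,0,0,0,0,0,-46],[230,0,0,0,0,0,-46]]]'
python3 - <<'E'
from h import *
for n in("top","side"):
    f=viewer.grab_frame(n); cv2.imwrite(f"pics/{n}4.png",f["img"][:,:,::-1])
st=robot.get_state(); print(st["tool_pos"],st["ee_rot"],st["joints"],st["torque"])
q=st["ee_rot"]; a=2*np.arctan2(q[2],q[1]); print("bar heading deg",np.degrees(a)+180,"dial if warmer yaw -.22:",-.22+.6-a)
s=cv2.imread('pics/side4.png'); t=cv2.imread('pics/top4.png')
g=lambda a,x,y,w,h:cv2.resize(a[y:y+h,x:x+w],(400,300),interpolation=2)
cv2.imwrite('pics/c4.png',np.hstack([g(s,360,100,140,105),g(t,330,200,120,90)]))
E
```

```text
clock: 19.3
tool_pos: [0.4639, -0.244, 0.0545]
ee_rot: [-0.0, 0.916, -0.402, 0.0]
ft_force: [0.5, 0.4, 5.4]
grip_width: 0.134
finger_force: 59.3
[ 0.46391054 -0.24396252  0.05443906] [-2.25359480e-04  9.15700236e-01 -4.01861951e-01  1.26470264e-05] [ 0.36047824  0.59542321  0.0486328   1.98214121 -0.05177527  0.56515267
 -1.95340818] [0.11481951 0.18830923 0.18810819]
bar heading deg 132.61073926979424 dial if warmer yaw -.22: 1.2070986298281428
```

View pics/c4.png

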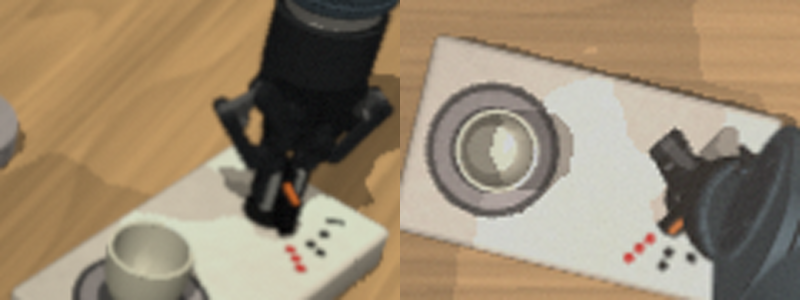

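The pointer, orange at side (462,168) and top (413,268), is at the row of three red dots, and the cup is still centred. I check the pointer angle from the orange pixels while holding.

```bash
python3 -m pendant '[[[230,0,0,0,0,0,-1],[230,0,0,0,0,0,-1],[230,0,0,0,0,0,-1],[230,0,0,0,0,0,-1],[230,0,0,0,0,0,-1],[230,0,0,0,0,0,-1],[230,0,0,0,0,0,-1],[230,0,0,0,0,0,-1],[230,0,0,0,0,0,-1],[230,0,0,0,0,0,-1],[230,0,0,0,0,0,-1],[230,0,0,0,0,0,-1]]]'
python3 - <<'E'
from h import *
W=(330,120,460,300)
for n,box in(("side",(430,130,490,190)),("top",(395,240,440,290))):
    f=viewer.grab_frame(n); x0,y0,x1,y1=box
    h=cv2.cvtColor(f["img"],cv2.COLOR_RGB2HSV)[y0:y1,x0:x1]
    m=cv2.inRange(h,(7,140,120),(16,255,255)); ys,xs=np.nonzero(m)
    if len(xs):
        p=at(f,(xs.mean()+x0,ys.mean()+y0),.081); d=p[:2]-[.464,-.244]
        print(n,len(xs),p,np.hypot(*d),"dial",np.pi-.22+.6-np.arctan2(d[1],d[0]))
st=robot.get_state(); print(st["torque"],st["grip_width"])
E
```

```text
clock: 20.9
tool_pos: [0.4639, -0.244, 0.0544]
ee_rot: [-0.0, 0.912, -0.41, 0.0]
ft_force: [-1.0, 0.8, 5.6]
grip_width: 0.129
finger_force: 59.3
side 21 [ 0.44907379 -0.22951479  0.081     ] 0.020799356836805356 dial 1.1504050963652896
top 10 [ 0.44623562 -0.22486012  0.081     ] 0.026113372515602407 dial 1.2026530293633892
[0.05878056 0.17867722 0.17471702] 0.12749811269679004
```

```bash
python3 -m pendant '[[[230,0,0,0,0,0,0],[230,0,0,0,0,0,0],[230,0,0,0,0,0,0],[230,0,0,0,0,0,0],[230,0,0,0,0,0,0],[230,0,0,0,0,0,0],[230,0,0,0,0,0,0],[230,0,0,0,0,0,0],[230,0,0,0,0,0,0],[230,0,0,0,0,0,0],[230,0,0,0,0,0,0],[230,0,0,0,0,0,0]]]' && python3 -m pendant '[[[230,0,0,0,0,0,0],[230,0,0,0,0,0,0],[230,0,0,0,0,0,0],[230,0,0,0,0,0,0],[230,0,0,0,0,0,0],[230,0,0,0,0,0,0],[230,0,0,0,0,0,0],[230,0,0,0,0,0,0],[230,0,0,0,0,0,0],[230,0,0,0,0,0,0],[230,0,0,0,0,0,0],[230,0,0,0,0,0,0]]]' && python3 -m pendant '[[[230,0,0,0,0,0,0],[230,0,0,0,0,0,0],[230,0,0,0,0,0,0],[230,0,0,0,0,0,0],[230,0,0,0,0,0,0],[230,0,0,0,0,0,0],[230,0,0,0,0,0,0],[230,0,0,0,0,0,0]]]' && python3 -c "
from plant import robot
print(robot.get_state()['torque']); print(robot.finish_job())"
```

```text
clock: 22.5
tool_pos: [0.4639, -0.244, 0.0544]
ee_rot: [-0.0, 0.912, -0.41, 0.0]
ft_force: [-0.9, 0.1, 6.4]
grip_width: 0.129
finger_force: 59.3
clock: 24.0
tool_pos: [0.4639, -0.244, 0.0544]
ee_rot: [-0.0, 0.912, -0.41, 0.0]
ft_force: [-0.6, 0.9, 5.8]
grip_width: 0.13
finger_force: 59.3
clock: 25.0
tool_pos: [0.4639, -0.244, 0.0545]
ee_rot: [-0.0, 0.912, -0.41, 0.0]
ft_force: [-1.0, 0.8, 5.6]
grip_width: 0.128
finger_force: 59.3
[0.10333799 0.16457737 0.19405577]
the job is handed in; nothing more can be done
None
```

The cup, gripped at about 20 N, stands upright and let go in the middle of the plate. The dial, measured at about 1.15–1.20 rad, was held at the three red dots for over 4 s and was still held when I handed the job in at about 25 s; no verdict came back.

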